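# Lock the ribbon winder and take off its cap of unknown hand

### The job

Plug the square-footed wooden lock plug fully home into the square socket of the ribbon winder, through the fork, so that the spindle cannot turn, and let go of it. Then undo the round metal cap on the spindle: it may be right- or left-handed, so try loosening it both ways until it comes free, lift it off, and finish while still holding the cap in the gripper, steady, about 10 cm or more above the place where it sat. The plug stays fully home, and everything else on the table stays where it is.

Things in the scene. Friction and masses are not known exactly. Their poses are not given: they have to be found in the camera images.
- winder: Fixed ribbon winder: grey metal base 130 mm (its x) by 380 mm (its y, -125 to +255), 40 mm high; origin on the spindle axis at table height, z up. A closed grey housing, 98 mm high, covers y +88 to +253. The vertical spindle at the origin carries a ribbon spool 80 mm across (top face 66 mm above the table) and, on it, the cap. The spindle cannot rise.
- socket (a point): Centre of the mouth of the square blind socket in the base's top, 85 mm from the spindle axis along the winder's -y, 40 mm above the table; axes as the winder's. Hole 21.6 mm square, sides along winder x and y, 28 mm deep, 3 mm chamfer. Grip the plug here by its faces that look along winder x: the spool is close on the +y side.
- fork (a point): Middle of the gap of a flat steel fork fixed to the spindle, straight above the socket, 45 mm above the table; tines 26 mm apart, 6 mm thick, along winder y. Unlocked, the spindle turns along with the cap on a weak centring spring; a plug in the socket stands between the tines and stops it (about 2 degrees of play). This point is given for the fork at rest.
- seat (a point): Where the cap's underside sits: on the spindle axis, 66 mm above the table; the cap is free when lifted 25 mm from here. The point does not turn.
- cap: Round ribbed aluminium cap, 48 mm across, 40 mm high, about 0.11 kg; origin at the centre of its underside, z up. Starts tight, its x along winder x. Quick thread, hidden hand: one way (clockwise or not) it turns 70 to 76 degrees to a stop and lifts straight off there once eased a few degrees back (pressed on the stop it binds); the other way it stops within about 6 degrees. Elsewhere it lifts only about 3 mm.
- plug: Loose wooden lock plug standing upright, 90 mm high, 0.06 to 0.13 kg: lower 52 mm 20 mm square (lowest 4 mm stepped in to 16 mm), upper 38 mm a grip 30 mm square. Origin at the centre of its underside, z up, x and y square to its sides; any quarter turn fits. Fully home its underside is 28 mm below the socket's mouth.
- dowel: Loose bystander: a wooden peg like the plug but round (foot 22 mm, grip 32 mm across, 90 mm high), standing upright near the plug; plug and dowel change places. Origin under its centre. Leave it.
- bobbin: Loose bystander: wooden bobbin 44 mm across, 40 mm high, origin under its centre.
- can: Loose bystander: drinks can 60 mm across, 105 mm high, origin under its centre.
- candle: Loose bystander: off-white candle block 50 x 50 x 85 mm, origin under its centre.
- cone: Loose bystander: brown cone 52 mm across, 52 mm high, origin under its centre.
- marker: Loose bystander: marker pen lying, 130 mm long, 18 mm thick, origin under its middle.
Not all that is in view belongs to the job. What is shaped like the cap but red or turquoise is not meant. What is shaped like the plug but blue is not meant.

How it is judged:
By the outcome, as a careful person would: the job done as asked, in the order asked, and still so for the second after the job is handed in, while the arm keeps its last pose, push and grip.
It also fails if it takes over 72 s, if anything falls off the work surface, if the arm or the gripper's body presses on something with over 40 N, if the wrist force passes 120 N, or if a joint passes its speed limit or range.

### The arm

A 7-joint arm with a two-finger parallel gripper is mounted at the origin on the work surface. World frame = base frame: x ahead of the robot, y to its left, z up, the work surface at z = 0. Lengths are in m, angles in rad, forces in N, time in s.
With the tool pointing down it reaches from about 0.4 to 0.875 m from the base axis. Payload 6.5 kg.
Tool frame: the origin (TCP) lies midway between the tips of the shut fingers; the grasp point (between the pads) lies 19 mm behind it; z points along the fingers, y is the direction in which the jaws open and shut (so a half turn about z gives the same grasp; the last joint's range is limited). The gripper opens to 88 mm and grips with 3 to 60 N. Pads are 18 mm wide; open, the fingers measure 123 mm over their backs; the gripper's body (75 mm by 187 mm) begins 45 mm behind the grasp point.
Start: joints at [-1.402, 0.536, -0.004, 1.538, 0.003, 1.067, -0.071], TCP at [0.151, 0.632, 0.239] pointing down, gripper open.
Joint ranges: [-2.7, 2.7], [-0.37, 2.16], [-1.27, 1.26], [0.24, 2.4], [-1.31, 4.45], [0.19, 1.91], [-2.76, 2.76]. Speed limits (rad/s): [2.39, 2.39, 3.14, 3.14, 3.14, 3.14, 3.14].

### API

Orientations are given as a rotation vector (axis times angle).
In Python, from cell import bot gives the robot as it stands.
- The arm moves only by the shell command python3 -m jog 'ROWS' [FORCE]. ROWS is a JSON object of lists of equal length, an entry for each row: "xyz": the shift along the world's x, y, z in m, a list of three; "roll": the turn about the world's z in rad; "hand": the opening, from -1 (shut) to 1 (fully open). In form: {"xyz": [[tx, ty, tz], ...], "roll": [roll, ...], "hand": [hand, ...]}. A call has 1 to 12 rows; each row is the pose to reach, as a shift and turn from the pose commanded when the call began; what a row does not reach only later rows make up. A row lasts 1/8 s, in which the tool goes at most 62.5 mm and 10.7 degrees, less where a joint would pass 70% of its speed; a pose out of reach is approached as far as the arm can. A call with a gripper value outside its range is refused whole. The fingers move at their own pace and stop on an object; FORCE is the grip in N (left out, the last holds). Time passes only in rows, so rows that repeat a pose let the fingers close. It gives the time, the measured TCP pose, the force and the opening at its end, in the units of the state.
- bot.get_state(): the state, without advancing time (a new reading comes with each control period).
- bot.capture(name): name is "side" or "top"; returns a dict with "color" (420x560x3 uint8, red, green, blue), "fovy" (degrees; the focal length in pixels is half the picture's height over the tangent of half this angle, whatever the lens; pixels are square), "cx", "cy" (the principal point, pixels), "k1" (the pictures are not rectified: a ray, as slopes to the right and down, at radius r is drawn at 1 + k1 r^2 times it, then the intrinsics apply), "pose" (4x4, takes a point from camera to world coordinates). Camera axes: x right, y down, z forward; pixel columns grow to the right and rows downward; lengths in m; the calibration is good to about 2 mm. A picture is of the moment at which its call begins. There is no depth.
- bot.job_done(): hands the job in, once; it reports no verdict.
Trained networks look in a picture, given as the dict that the camera call returned (one of the last four; its "shot" number tells which), for a name from the list of things; names that differ only in an ending like _2 or _b are one class to them, and where a whole thing is asked for, a point or a joint stands for the part that bears it (a point fixed in the world has none). Each returns a list of dicts, best first, with "conf" (0 to 1); they miss things now and then, are a little off and sometimes report something else, mostly with a low value. They report only what shows in the picture. A call takes as long as a camera call. They do not tell look-alikes from the thing itself.
- bot.look_for(picture, target): "xy" ([column, row] as shares, 0 to 1, of the picture: columns of its width, rows of its height, amid what is visible of it).
- bot.outline_of(picture, target): "mask" (420x560 bool, what is visible of it) and "xy" ([column, row] as shares, 0 to 1, of the picture: columns of its width, rows of its height, amid what is visible of it).
The state is a dict: "time_s": time; "joints": joint angles; "joint_vel": joint speeds; "joint_efforts": joint torques, N m; "tool_pos": TCP position; "ee_rot": TCP orientation; "wrist_force": force on the tool from outside, world axes, zero at the start; "ft_torque": the same for the moment, N m; "grip_width": finger opening in m.
Only numpy, scipy, OpenCV 4.12 (cv2) and the standard library are available. Lean on these libraries where they do the work, as an engineer would, in place of code of your own. Each camera call takes 0.05 s, during which the arm holds its last target. There are 200 camera calls.

## Working session

There is one attempt and no reset: what is moved stays moved. The work goes in short steps, Python scripts to look and compute and a shell command to move; the robot and the scene stay as the last step left them, time stands still between calls to the robot, and variables do not carry over. Pictures are saved under pics/ and viewed, about 8 in all and at most 12, crops included, and the job is handed in when it is done.

```bash
mkdir -p pics; cat > h.py <<'E'
import numpy as np, cv2
from cell import bot
def cam(p):
    f=210/np.tan(np.radians(p["fovy"])/2); return f
def ray(p,uv):
    f=cam(p); d=np.array([(uv[0]-p["cx"])/f,(uv[1]-p["cy"])/f]); s=d.copy()
    for _ in range(30): s=d/(1+p["k1"]*(s@s))
    T=np.array(p["pose"]); return T[:3,3],T[:3,:3]@np.array([s[0],s[1],1])
def at_z(p,uv,z):
    o,d=ray(p,uv); return o+d*(z-o[2])/d[2]
def proj(p,X):
    T=np.array(p["pose"]); c=T[:3,:3].T@(np.array(X)-T[:3,3]); s=c[:2]/c[2]; s=s*(1+p["k1"]*(s@s)); f=cam(p)
    return np.array([p["cx"]+f*s[0],p["cy"]+f*s[1]])
def tri(ps,uvs):
    A=np.zeros((3,3));b=np.zeros(3)
    for p,u in zip(ps,uvs):
        o,d=ray(p,u);d=d/np.linalg.norm(d);M=np.eye(3)-np.outer(d,d);A+=M;b+=M@o
    return np.linalg.solve(A,b)
def save(p,name): cv2.imwrite("pics/"+name,cv2.cvtColor(p["color"],cv2.COLOR_RGB2BGR))
E
python3 - <<'E'
from h import *
np.set_printoptions(precision=3,suppress=True)
ps={n:bot.capture(n) for n in("side","top")}
for n,p in ps.items():
    save(p,n+"0.png"); print(n,p["fovy"],p["k1"],np.array(p["pose"]))
    for t in["winder","socket","fork","seat","cap","plug","dowel","bobbin","can","candle","cone","marker"]:
        try: print(t,[(np.round(np.array(r["xy"])*[560,420],1).tolist(),round(r["conf"],2)) for r in bot.look_for(p,t)][:4])
        except Exception as e: print(t,e)
print(bot.get_state())
E
```

```text
side 55.97799977307487 -0.027123978218463636 [[ 0.993 -0.089  0.084  0.469]
 [-0.122 -0.75   0.651 -0.622]
 [ 0.005 -0.656 -0.755  0.773]
 [ 0.     0.     0.     1.   ]]
winder [([264.2, 169.4], 0.87)]
socket [([268.1, 170.0], 0.59)]
fork []
seat [([268.9, 170.1], 0.59)]
cap [([202.7, 203.6], 0.97), ([260.7, 182.3], 0.9), ([264.8, 267.0], 0.82)]
plug [([243.5, 369.6], 0.94), ([259.7, 323.8], 0.72)]
dowel [([331.3, 310.6], 0.58), ([302.3, 117.8], 0.18)]
bobbin [([292.5, 387.2], 0.67)]
can [([358.3, 247.0], 0.84)]
candle [([297.5, 116.8], 0.61)]
cone [([346.1, 205.9], 0.76), ([269.0, 172.8], 0.54)]
marker [([204.2, 328.6], 0.63)]
top 50.93950077110723 -0.12850753074856375 [[ 0.022 -0.993  0.114  0.411]
 [-1.    -0.022  0.004 -0.035]
 [-0.001 -0.114 -0.993  1.087]
 [ 0.     0.     0.     1.   ]]
winder [([193.5, 206.8], 0.69)]
socket [([197.4, 209.6], 0.86)]
fork [([195.4, 209.3], 0.93)]
seat [([192.4, 208.4], 0.91), ([322.6, 139.0], 0.7)]
cap [([235.2, 213.3], 0.85), ([317.5, 227.6], 0.63), ([229.2, 281.3], 0.6)]
plug [([420.8, 250.1], 0.75), ([389.7, 237.6], 0.59)]
dowel [([382.0, 174.6], 0.6)]
bobbin [([425.2, 216.7], 0.85)]
can [([323.4, 138.2], 0.72)]
candle [([109.5, 163.5], 0.81)]
cone [([255.9, 140.9], 0.58)]
marker [([368.6, 281.3], 0.62), ([255.6, 140.5], 0.47), ([108.5, 159.5], 0.3)]
{'time_s': 1.3, 'joints': array([-1.402,  0.536, -0.004,  1.538,  0.003,  1.067, -0.071]), 'joint_vel': array([-0.   , -0.001, -0.   , -0.002,  0.   ,  0.002, -0.001]), 'joint_efforts': array([ -0.   , -57.088,   0.99 , -25.192,  -0.056,   0.011,   0.   ]), 'tool_pos': array([0.151, 0.632, 0.239]), 'ee_rot': array([0.368, 3.12 , 0.   ]), 'wrist_force': array([0.192, 0.121, 0.789]), 'ft_torque': array([-0.042,  0.01 ,  0.024]), 'grip_width': 0.08842955066116395}
```

View pics/top0.png

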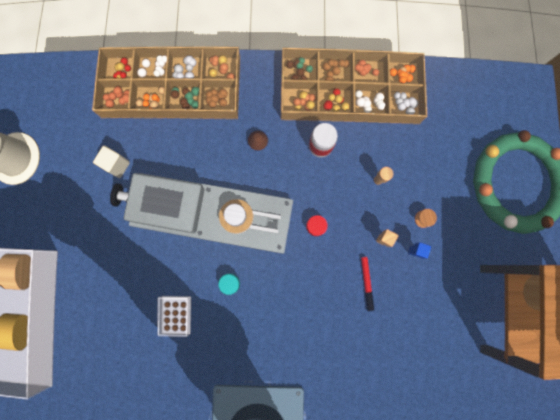

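View pics/side0.png

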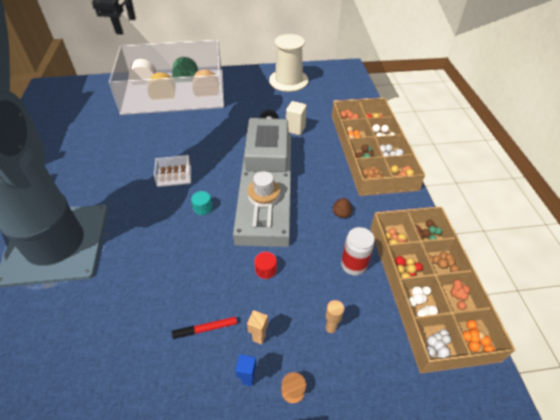

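```bash
cat > fit.py <<'E'
from h import *
from scipy.optimize import minimize
def box(x0,x1,y0,y1,z0,z1): return np.array([[x,y,z] for x in(x0,x1) for y in(y0,y1) for z in(z0,z1)])
def cyl(r,z0,z1): return np.array([[r*np.cos(a),r*np.sin(a),z] for a in np.arange(0,6.28,.2) for z in(z0,z1)])
PL=[box(-.01,.01,-.01,.01,0,.052),box(-.015,.015,-.015,.015,.052,.09)]
WI=[box(-.065,.065,-.125,.255,0,.04),box(-.049,.049,.088,.253,.04,.098),cyl(.04,.05,.066),cyl(.024,.066,.106)]
CA=[cyl(.024,0,.04)]
def pose(parts,q,z=0):
    c,s=np.cos(q[2]),np.sin(q[2]); R=np.array([[c,-s,0],[s,c,0],[0,0,1]])
    return [P@R.T+[q[0],q[1],z] for P in parts]
S=4
def sil(p,parts):
    m=np.zeros((420*S,560*S),np.uint8)
    for P in parts:
        h=cv2.convexHull(np.array([proj(p,X) for X in P],np.float32)*S+S/2).astype(np.int32); cv2.fillPoly(m,[h],1)
    return cv2.resize(m.astype(np.float32),(560,420),interpolation=cv2.INTER_AREA)
def fit(ps,masks,parts,q0,z=0,yaw=True,step=(.005,.005,.1)):
    q0=np.array(q0,float)
    def cost(v):
        q=q0+np.r_[v*step[:len(v)],[0]*(3-len(v))]; c=0
        for p,m in zip(ps,masks):
            s=sil(p,pose(parts,q,z)); c+=1-np.minimum(s,m).sum()/np.maximum(s,m).sum()
        return c
    n=3 if yaw else 2
    best=None
    for y in ([-4,0,4] if yaw else [0]):
        x0=np.zeros(n); 
        if yaw:x0[2]=y
        sx=np.vstack([x0]+[x0+2*e for e in np.eye(n)])
        r=minimize(cost,x0,method="Nelder-Mead",options=dict(initial_simplex=sx,xatol=.02,fatol=1e-4,maxiter=150))
        if best is None or r.fun<best.fun: best=r
    v=best.x; return q0+np.r_[v*step[:n],[0]*(3-n)],best.fun
def mask(p,t,uv):
    L=bot.outline_of(p,t)
    r=min(L,key=lambda r:np.hypot(*(np.array(r["xy"])*[560,420]-uv)))
    print(t,r["conf"],np.array(r["xy"])*[560,420],r["mask"].sum()); return r["mask"].astype(np.float32)
E
python3 - <<'E'
from fit import *
ps=[bot.capture(n) for n in("top","side")]
for t,uv,P,z,yaw in [("cap",[(235,213),(260,182)],CA,.066,False),("plug",[(389.7,237.6),(259.7,323.8)],PL,0,True),("winder",[(200,208),(264,170)],WI,0,True)]:
    ms=[mask(p,t,u) for p,u in zip(ps,uv)]
    q0=list(at_z(ps[0],uv[0],z+.03)[:2])+[-1.67 if t=="winder" else 0.]
    if t=="winder":q0[:2]=at_z(ps[0],(235,213),.1)[:2]; q0[2]=-0.1+0
    st=(.005,.005,.1)
    if t=="winder":
        # -y of winder points to image right = world -y
        d=at_z(ps[0],(290,225),.04)-at_z(ps[0],(135,205),.04); q0[2]=np.arctan2(d[1],d[0])+np.pi/2; st=(.005,.005,.02)
    if t in("cap",): print("tri",tri(ps,uv))
    print(t,q0,fit(ps,ms,P,q0,z,yaw,st))
    for p,m,u,n in zip(ps,ms,uv,"ts"):
        if yaw: print([fit([p],[m],P,q0,z,yaw,st)])
a=[]
for p,(u,v,w) in zip(ps+ps,[(235,213,75),(260,190,75),(390,238,32),(260,325,32)]):
    c=p["color"][int(v-w*.75):int(v+w*.75),u-w:u+w]; a.append(cv2.resize(c,(400,300),interpolation=cv2.INTER_CUBIC))
im=np.vstack([np.hstack(a[:2]),np.hstack(a[2:])]); cv2.imwrite("pics/crop1.png",im[...,::-1])
E
```

```text
cap 0.95 [235.2   212.184] 410
cap 0.76 [262.808 181.692] 448
tri [0.51025568 0.05988812 0.09228818]
cap [np.float64(0.514440448160177), np.float64(0.05983163101445089), 0.0] (array([0.5123134 , 0.06091258, 0.        ]), np.float64(0.12870311737060547))
plug 0.71 [388.696 237.72 ] 217
plug 0.56 [257.712 323.61 ] 513
plug [np.float64(0.46963867981929197), np.float64(-0.30884836200851223), 0.0] (array([ 0.46790038, -0.29315287, -0.53891488]), np.float64(0.295221209526062))
[(array([ 0.46528969, -0.29295812, -0.38561477]), np.float64(0.18824630975723267))]
[(array([ 0.46853548, -0.29373728, -0.44255747]), np.float64(0.0612790584564209))]
winder 0.66 [196.112 206.094] 8075
winder 0.66 [265.72  170.814] 5102
winder [np.float64(0.5140217704639422), np.float64(0.05945047972517863), np.float64(-0.1057600124679079)] (array([ 0.51159971,  0.06140468, -0.15467012]), np.float64(0.4109479784965515))
[(array([ 0.51082114,  0.06055622, -0.15233654]), np.float64(0.1731182336807251))]
[(array([ 0.51332412,  0.06183583, -0.15378687]), np.float64(0.22854608297348022))]
```

View pics/crop1.png

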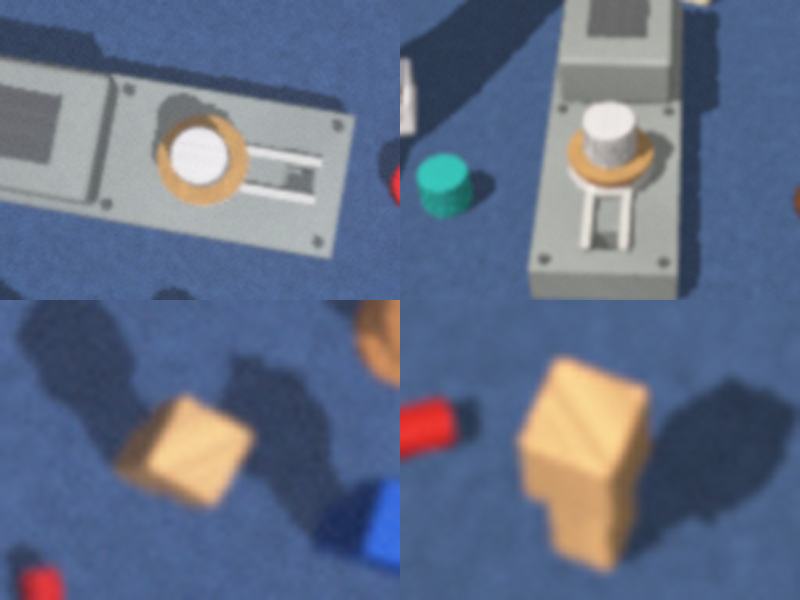

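```bash
python3 - <<'E'
from h import *
np.set_printoptions(precision=4,suppress=True)
t=bot.capture("top");s=bot.capture("side")
k=150/400;kp=64/400
T=lambda x,y:(160+x*k-.3,156+y*k-.3); Sd=lambda x,y:(185+(x-400)*k-.3,133+y*k-.3)
Tp=lambda x,y:(358+x*kp-.4,214+(y-300)*kp-.4); Sp=lambda x,y:(228+(x-400)*kp-.4,301+(y-300)*kp-.4)
for n,p,f,L,z in[("base T",t,T,[(355,115),(332,258)],.04),("base S",s,Sd,[(529,272),(677,276)],.04),("cap",t,T,[(199,156)],.106),("capS",s,Sd,[(609,121)],.106),("sock T",t,T,[(297,178)],.04),("sockS",s,Sd,[(606,241)],.04),("plT",t,Tp,[(188,396),(255,437),(213,507),(147,467)],.09),("plS",s,Sp,[(565,357),(650,387),(608,478),(519,438)],.09)]:
    X=np.array([at_z(p,f(*u),z)[:2] for u in L]); print(n,X.tolist(),X.mean(0)); 
    if len(X)>1: print("  edge",np.diff(X,axis=0),np.degrees(np.arctan2(*np.diff(X,axis=0).T[::-1])))
for q in(-.154,):
  for o in [(.5118,.0609)]:
    R=np.array([[np.cos(q),-np.sin(q)],[np.sin(q),np.cos(q)]])
    for v in [(.065,-.125),(-.065,-.125),(0,-.085)]: print(v,o+R@v)
E
```

```text
base T [[0.5574834742267316, -0.07239776954839003], [0.42900083556963203, -0.054255532889285654]] [ 0.4932 -0.0633]
  edge [[-0.1285  0.0181]] [171.9628]
base S [[0.4310352969638199, -0.05375122316053349], [0.5588012660778179, -0.07329875100742567]] [ 0.4949 -0.0635]
  edge [[ 0.1278 -0.0195]] [-8.6985]
cap [[0.5106594872521405, 0.06030652427013682]] [0.5107 0.0603]
capS [[0.5134677281216878, 0.057818909023261145]] [0.5135 0.0578]
sock T [[0.4995560259653823, -0.021579434567391965]] [ 0.4996 -0.0216]
sockS [[0.500993124963721, -0.026931047936142205]] [ 0.501  -0.0269]
plT [[0.4859498127077825, -0.28866661923733933], [0.4713972186537862, -0.3135272435998794], [0.44560295193594457, -0.2978031775719911], [0.45975169746309424, -0.27340307899963523]] [ 0.4657 -0.2934]
  edge [[-0.0146 -0.0249]
 [-0.0258  0.0157]
 [ 0.0141  0.0244]] [-120.3433  148.6337   59.8921]
plS [[0.4647326339541865, -0.2746052485686752], [0.48911995738577685, -0.28733073756973393], [0.47410814580054705, -0.3143316103409905], [0.44925868571305777, -0.2988914920034329]] [ 0.4693 -0.2938]
  edge [[ 0.0244 -0.0127]
 [-0.015  -0.027 ]
 [-0.0248  0.0154]] [ -27.5559 -119.073   148.1454]
(0.065, -0.125) [ 0.5569 -0.0726]
(-0.065, -0.125) [ 0.4284 -0.0527]
(0, -0.085) [ 0.4988 -0.0231]
```

```bash
python3 -m jog '{"xyz":[[0.3,-0.18,0.03],[0.3,-0.18,0.03],[0.3,-0.18,0.03],[0.3,-0.18,0.03],[0.3,-0.18,0.03],[0.3,-0.18,0.03],[0.45,-0.53,0.03],[0.45,-0.53,0.03],[0.45,-0.53,0.03],[0.45,-0.53,0.03],[0.45,-0.53,0.03],[0.45,-0.53,0.03]],"roll":[-0.15,-0.3,-0.45,-0.6,-0.75,-0.9,-1.0,-1.1,-1.2,-1.25,-1.3,-1.3],"hand":[1,1,1,1,1,1,1,1,1,1,1,1]}' 20
python3 - <<'E'
from h import *
s=bot.get_state(); print(s["joints"],s["tool_pos"],s["ee_rot"],s["time_s"])
E
```

```text
time_s: 3.3
tool_pos: [0.5996, 0.1058, 0.269]
ee_rot: [2.181, 2.261, 0.001]
wrist_force: [-0.1, 0.3, 1.1]
grip_width: 0.0878
[-0.57117604  0.46061022  0.44660923  1.64288582 -0.21887143  1.0872585
 -0.0270871 ] [0.59957483 0.1058481  0.26899354] [2.18105008e+00 2.26087328e+00 1.04620465e-03] 3.3
```

```bash
python3 -m jog '{"xyz":[[-0.134,-0.396,0],[-0.134,-0.396,0],[-0.134,-0.396,0],[-0.134,-0.396,0],[-0.134,-0.396,0],[-0.134,-0.396,0],[-0.134,-0.396,-0.02],[-0.134,-0.396,-0.08],[-0.134,-0.396,-0.12],[-0.134,-0.396,-0.12]],"roll":[-0.1,-0.2,-0.3,-0.4,-0.5,-0.57,-0.57,-0.57,-0.57,-0.57],"hand":[1,1,1,1,1,1,1,1,1,1]}' 20
python3 - <<'E'
from h import *
a=[]
for n,X in(("top",(.4675,-.2936,.09)),("side",(.4675,-.2936,.07))):
    p=bot.capture(n); u,v=proj(p,X).astype(int);w=64; c=p["color"][v-48:v+48,max(0,u-w):u+w]; a.append(cv2.resize(c,(400,300),interpolation=cv2.INTER_CUBIC))
cv2.imwrite("pics/c2.png",np.hstack(a)[...,::-1])
s=bot.get_state(); print(s["joints"],s["tool_pos"],s["ee_rot"],s["time_s"])
E
```

```text
time_s: 4.55
tool_pos: [0.4632, -0.2874, 0.1466]
ee_rot: [-2.725, -1.554, 0.005]
wrist_force: [0.0, -0.1, 0.4]
grip_width: 0.0883
[ 0.02085854  0.54647387  0.60081673  1.91093995 -0.41775129  0.80930313
  0.31335622] [ 0.46552329 -0.28903985  0.14989332] [2.72789849e+00 1.55600694e+00 7.19751745e-04] 4.65
```

View pics/c2.png

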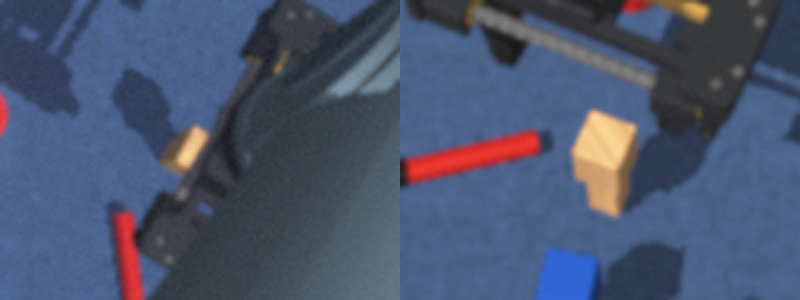

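```bash
python3 -m jog '{"xyz":[[0,0,-0.03],[0,0,-0.06],[0,0,-0.08],[0,0,-0.09],[0,0,-0.094],[0,0,-0.094]],"roll":[0,0,0,0,0,0],"hand":[1,1,1,1,1,1]}' 
python3 -m jog '{"xyz":[[0,0,0],[0,0,0],[0,0,0],[0,0,0],[0,0,0],[0,0,0],[0,0,0]],"roll":[0,0,0,0,0,0,0],"hand":[-0.2,-0.3,-0.4,-1,-1,-1,-1]}' 20
```

```text
time_s: 5.4
tool_pos: [0.4653, -0.2888, 0.0552]
ee_rot: [2.728, 1.556, 0.001]
wrist_force: [-0.4, -1.0, 0.2]
grip_width: 0.0885
time_s: 6.28
tool_pos: [0.465, -0.2886, 0.0547]
ee_rot: [2.729, 1.557, -0.0]
wrist_force: [0.5, -0.2, 0.3]
grip_width: 0.031
```

```bash
python3 -m jog '{"xyz":[[0,0,0.04],[0,0,0.09],[0,0,0.12],[0.008,0.06,0.12],[0.016,0.12,0.12],[0.024,0.18,0.12],[0.032,0.24,0.12],[0.035,0.267,0.12],[0.035,0.267,0.12],[0.035,0.267,0.12],[0.035,0.267,0.12]],"roll":[0,0,0,0.1,0.2,0.3,0.386,0.386,0.386,0.386,0.386],"hand":[-1,-1,-1,-1,-1,-1,-1,-1,-1,-1,-1]}'
python3 - <<'E'
from h import *
a=[]
for n,X in(("top",(.4995,-.024,.09)),("side",(.4995,-.024,.09))):
    p=bot.capture(n); u,v=proj(p,X).astype(int);w=60; print(n,u-w,v-45);c=p["color"][v-45:v+45,max(0,u-w):u+w]; a.append(cv2.resize(c,(400,300),interpolation=cv2.INTER_CUBIC))
    print(bot.look_for(p,"plug"))
cv2.imwrite("pics/c3.png",np.hstack(a)[...,::-1])
s=bot.get_state(); print(s["joints"],s["tool_pos"],s["ee_rot"],s["time_s"])
E
```

```text
time_s: 7.65
tool_pos: [0.4997, -0.0232, 0.1748]
ee_rot: [2.382, 2.048, -0.001]
wrist_force: [0.5, 0.6, -0.3]
grip_width: 0.0306
top 211 175
[{'xy': [0.7518, 0.5964], 'conf': 0.71}, {'xy': [0.1975, 0.3814], 'conf': 0.63}]
side 200 163
[{'xy': [0.4363, 0.8829], 'conf': 0.74}, {'xy': [0.4664, 0.4312], 'conf': 0.69}]
[-0.46588786  0.40862187  0.52439925  2.00891252 -0.28237082  0.79432359
  0.07335877] [ 0.49985057 -0.02229175  0.17472173] [ 2.38087185e+00  2.04949056e+00 -2.37874615e-04] 7.85
```

View pics/c3.png

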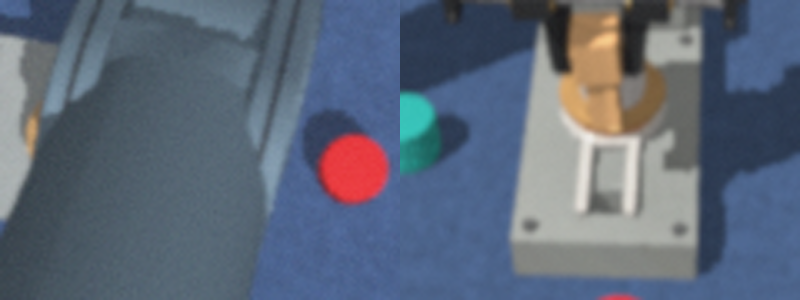

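```bash
python3 - <<'E'
from h import *
p=bot.capture("side"); c=p["color"][160:230,225:305]; cv2.imwrite("pics/c4.png",cv2.resize(c,(800,700)[:2],interpolation=cv2.INTER_CUBIC)[:600,:,::-1] if 0 else cv2.resize(c,(680,595),interpolation=cv2.INTER_CUBIC)[...,::-1])
q=-.148; R=np.array([[np.cos(q),-np.sin(q)],[np.sin(q),np.cos(q)]])
for o in(0,-.003):
    for nm,w,z,h in(("stepbottom",.008,.12,0),("foot4",.01,.124,0),("shoulder",.015,.172,0)):
        print(o,nm,[((proj(p,[*(np.array([.4998,-.0225])+R@(v*np.array(w)+[0,o])),z])-[225,160]+.5)*8.5).astype(int).tolist() for v in np.array([(-1,-1),(1,-1)])])
print("mouth",[((proj(p,[*(np.array([.4995,-.0238])+R@(np.array(v)*.0138)),.04])-[225,160]+.5)*8.5).astype(int).tolist() for v in [(-1,-1),(1,-1),(1,1),(-1,1)]])
E
```

```text
0 stepbottom [[270, 358], [331, 359]]
0 foot4 [[262, 353], [338, 355]]
0 shoulder [[232, 238], [352, 240]]
-0.003 stepbottom [[270, 366], [331, 368]]
-0.003 foot4 [[261, 362], [338, 363]]
-0.003 shoulder [[231, 246], [352, 249]]
mouth [[259, 569], [358, 571], [363, 495], [266, 493]]
```

View pics/c4.png

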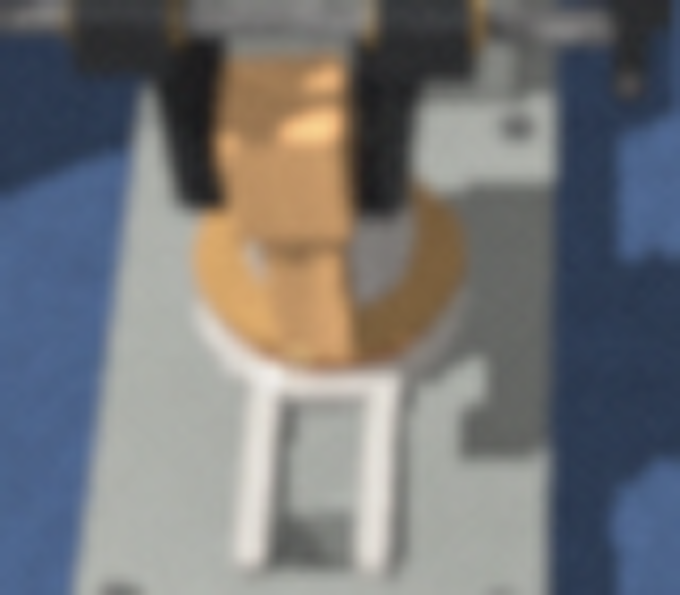

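```bash
python3 - <<'E'
from h import *
p=bot.capture("side"); c=p["color"].astype(int)
for r in(182,184,186,192,195,198,216,220,224): print(r,[tuple(x//10) for x in []] or " ".join(f"{a//10}/{b//10}" for a,_,b in c[r,245:277]))
q=-.148; R=np.array([[np.cos(q),-np.sin(q)],[np.sin(q),np.cos(q)]])
P=lambda b,x,y,z:np.round(proj(p,[*(np.array(b)+R@[x,y]),z]),1).tolist()
t=(.4998,-.0225);s=(.4995,-.0238)
print([P(t,x,y,z) for z,w in((.185,.015),(.14,.01)) for x,y in((-w,-w-.003),(w,-w-.003),(w,w-.003))])
print("tines",[P(s,x,y,.048) for y in(-.01,0,.01) for x in(-.019,-.013,.013,.019)])
E
```

```text
182 11/11 6/6 4/4 3/3 3/3 6/4 12/6 17/9 18/9 18/9 18/10 18/10 19/10 19/10 19/10 19/10 19/10 19/10 19/10 18/9 14/7 9/5 4/3 2/2 3/3 4/4 4/4 6/5 9/7 12/8 13/10 14/12
184 14/14 12/12 10/10 10/8 10/6 11/6 14/7 18/9 18/10 18/9 18/9 18/10 18/10 19/10 19/10 19/10 19/10 19/10 19/10 18/10 16/8 11/6 7/5 5/5 4/4 5/5 6/6 8/7 10/7 11/6 11/6 11/6
186 17/17 17/16 17/16 19/14 20/11 21/10 20/10 20/10 19/10 18/10 18/9 18/9 18/9 18/10 18/10 18/10 18/10 19/10 19/10 19/10 17/9 14/9 11/10 11/10 10/10 10/10 11/10 12/11 11/9 12/7 12/6 12/6
192 17/17 17/17 18/15 20/13 21/11 21/10 21/10 21/10 21/10 20/12 20/13 19/12 19/10 19/10 18/10 18/10 19/10 20/10 20/10 19/10 14/8 12/9 12/11 12/12 12/11 12/11 12/10 12/9 12/7 12/6 12/6 12/6
195 17/17 17/17 18/17 19/16 20/14 20/11 21/10 21/10 21/10 21/10 21/10 20/10 19/10 19/10 19/10 19/10 19/10 20/10 20/11 20/10 17/9 13/8 12/9 12/9 12/8 12/7 12/6 12/6 12/6 12/6 12/6 12/6
198 17/17 17/17 18/17 19/18 21/20 21/19 20/16 20/12 20/10 21/10 21/10 21/11 21/11 20/10 19/10 19/10 19/10 20/10 20/10 21/11 19/10 14/7 12/6 12/6 12/6 12/6 12/6 12/6 12/6 11/6 12/8 12/10
216 17/17 17/17 17/1
[... 154 characters left out ...]
/15 16/16 16/16 16/16
220 17/17 17/17 17/17 17/17 17/16 17/16 17/17 18/18 21/20 22/21 21/20 17/16 12/12 11/11 12/12 14/13 14/14 14/14 14/14 14/14 14/14 16/16 20/19 22/21 22/21 19/18 14/13 12/12 15/15 16/16 16/16 16/16
224 17/17 17/17 17/17 17/17 17/17 17/17 18/17 19/19 22/20 22/21 20/19 15/14 10/9 8/8 9/9 9/9 9/9 10/10 11/11 12/12 13/12 16/15 20/19 22/21 21/20 17/16 12/12 12/12 15/15 16/16 16/16 16/16
[[251.4, 184.2], [265.8, 184.5], [266.5, 174.5], [254.9, 197.2], [264.1, 197.4], [264.6, 190.7]]
tines [[252.8, 223.1], [255.4, 223.1], [266.4, 223.4], [268.9, 223.5], [253.1, 219.8], [255.6, 219.9], [266.6, 220.1], [269.1, 220.2], [253.4, 216.6], [255.9, 216.6], [266.8, 216.9], [269.3, 217.0]]
```

```bash
python3 -m jog '{"xyz":[[-0.008,-0.05,0],[-0.016,-0.11,0],[-0.016,-0.11,0],[-0.016,-0.11,0],[-0.016,-0.11,0]],"roll":[0,0,0,0,0],"hand":[-1,-1,-1,-1,-1]}'
python3 - <<'E'
from fit import *
from scipy.spatial.transform import Rotation as Ro
p=bot.capture("side"); st=bot.get_state(); tp=st["tool_pos"]; print(tp,st["ee_rot"])
m=mask(p,"plug",proj(p,tp)); 
c0=np.array([*tp[:2],tp[2]-.0547])
u=proj(p,tp).astype(int); c=p["color"][u[1]-25:u[1]+45,u[0]-40:u[0]+40].copy()
cs=cv2.resize(c,(680,595),interpolation=cv2.INTER_CUBIC)
m2=cv2.resize(m[u[1]-25:u[1]+45,u[0]-40:u[0]+40],(680,595)); cv2.drawContours(cs,cv2.findContours((m2>.5).astype(np.uint8),0,2)[0],-1,(0,255,0),1)
# predicted wireframe untilted with -3mm
q=-.148
for P in pose(PL,[*(c0[:2]+np.array([-np.sin(q),np.cos(q)])*-.003),q],c0[2]):
    h=np.array([(proj(p,X)-[u[0]-40,u[1]-25]+.5)*8.5 for X in P]).astype(int)
    for i in range(8):
        for j in range(i):
            if bin(i^j).count("1")==1: cv2.line(cs,h[i].tolist(),h[j].tolist(),(255,0,0),1)
cv2.imwrite("pics/c5.png",cs[...,::-1])
E
```

```text
time_s: 8.57
tool_pos: [0.4843, -0.1299, 0.1746]
ee_rot: [-2.377, -2.054, -0.0]
wrist_force: [0.9, -0.6, -0.3]
grip_width: 0.0307
[ 0.4842413  -0.1299758   0.17456296] [-2.37646780e+00 -2.05389795e+00 -2.48320469e-04]
plug 0.56 [255.584 220.206] 507
```

View pics/c5.png

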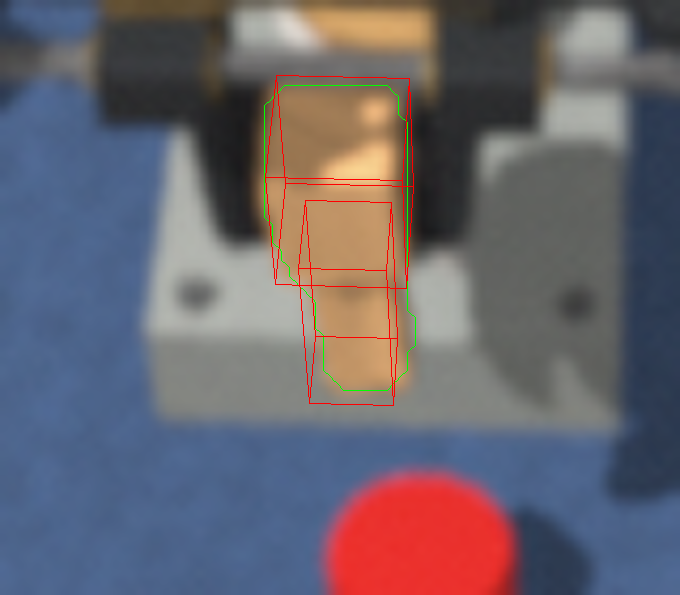

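```bash
python3 -m jog '{"xyz":[[-0.007,-0.06,0],[-0.014,-0.12,0],[-0.019,-0.157,0],[-0.019,-0.157,-0.04],[-0.019,-0.157,-0.08],[-0.019,-0.157,-0.105],[-0.019,-0.157,-0.112],[-0.019,-0.157,-0.116],[-0.019,-0.157,-0.118],[-0.019,-0.157,-0.118]],"roll":[-0.15,-0.3,-0.386,-0.386,-0.386,-0.386,-0.386,-0.386,-0.386,-0.386],"hand":[-1,-1,-1,-1,-1,-1,-1,-1,-1,-1]}'
python3 -m jog '{"xyz":[[0,0,-0.001],[0,0,-0.002],[0,0,-0.003],[0,0,-0.003],[0,0,-0.003]],"roll":[0,0,0,0,0],"hand":[-1,-1,-1,-1,-1]}' 3
python3 -m jog '{"xyz":[[0,0,0],[0,0,0],[0,0,0],[0,0,0.08],[0,0,0.11],[0,0,0.11],[0,0,0.11]],"roll":[0,0,0,0,0,0,0],"hand":[-0.2,-0.1,1,1,1,1,1]}'
python3 - <<'E'
from fit import *
p=bot.capture("side"); st=bot.get_state(); tp=st["tool_pos"]; print(tp,st["ee_rot"])
m=mask(p,"plug",proj(p,[*tp[:2],.06])); q0=[*tp[:2],-.53]
print(fit([p],[m],PL,q0,0,True))
X=[*tp[:2],.06];u=proj(p,X).astype(int)
c=p["color"][u[1]-35:u[1]+35,u[0]-40:u[0]+40].copy()
cs=cv2.resize(c,(680,595),interpolation=cv2.INTER_CUBIC)
for P in pose(PL,q0,0):
    h=np.array([(proj(p,X)-[u[0]-40,u[1]-35]+.5)*8.5 for X in P]).astype(int)
    for i in range(8):
        for j in range(i):
            if bin(i^j).count("1")==1: cv2.line(cs,h[i].tolist(),h[j].tolist(),(255,0,0),1)
cv2.imwrite("pics/c6.png",cs[...,::-1])
E
```

```text
time_s: 9.93
tool_pos: [0.4654, -0.2886, 0.0573]
ee_rot: [2.728, 1.556, 0.001]
wrist_force: [0.5, 0.1, -1.0]
grip_width: 0.0307
time_s: 10.55
tool_pos: [0.4654, -0.2888, 0.054]
ee_rot: [2.728, 1.556, 0.001]
wrist_force: [1.4, -0.5, 5.3]
grip_width: 0.0305
time_s: 11.42
tool_pos: [0.4646, -0.2879, 0.1631]
ee_rot: [-2.728, -1.557, 0.0]
wrist_force: [0.4, -0.2, 0.9]
grip_width: 0.0871
[ 0.46417963 -0.28781444  0.16255526] [-2.72701003e+00 -1.55595673e+00  1.67080594e-03]
plug 0.57 [256.312 322.686] 445
(array([ 0.46636812, -0.28976609, -0.28877727]), np.float64(0.14544129371643066))
```

View pics/c6.png

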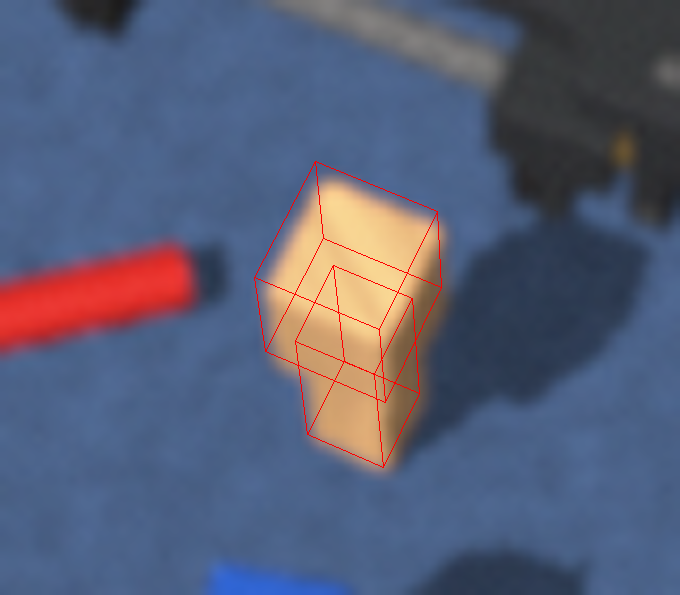

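```bash
python3 -m jog '{"xyz":[[-0.001,-0.002,-0.03],[-0.001,-0.002,-0.07],[-0.001,-0.002,-0.1],[-0.001,-0.002,-0.109],[-0.001,-0.002,-0.109],[-0.001,-0.002,-0.109],[-0.001,-0.002,-0.109],[-0.001,-0.002,-0.109]],"roll":[0,0,0,0,0,0,0,0],"hand":[1,1,1,1,0,-0.1,-0.2,-0.2]}' 
python3 -m jog '{"xyz":[[0,0,0],[0,0,0],[0,0,0],[0,0,0],[0,0,0],[0,0,0]],"roll":[0,0,0,0,0,0],"hand":[-0.25,-0.28,-0.31,-0.34,-1,-1]}' 3
python3 -m jog '{"xyz":[[0,0,0],[0,0,0],[0,0,0],[0,0,0.04],[0,0,0.09],[0,0,0.12],[0.008,0.06,0.12],[0.016,0.12,0.12],[0.02,0.159,0.12],[0.02,0.159,0.12],[0.02,0.159,0.12]],"roll":[0,0,0,0,0,0,0.15,0.3,0.386,0.386,0.386],"hand":[-1,-1,-1,-1,-1,-1,-1,-1,-1,-1,-1]}' 35
python3 - <<'E'
from fit import *
p=bot.capture("side"); st=bot.get_state(); tp=st["tool_pos"]; print(tp,st["ee_rot"])
c0=np.array([*tp[:2],tp[2]-.0545])
u=proj(p,tp).astype(int); c=p["color"][u[1]-25:u[1]+45,u[0]-40:u[0]+40].copy()
cs=cv2.resize(c,(680,595),interpolation=cv2.INTER_CUBIC)
q=-.148
for P in pose(PL,[*c0[:2],q],c0[2]):
    h=np.array([(proj(p,X)-[u[0]-40,u[1]-25]+.5)*8.5 for X in P]).astype(int)
    for i in range(8):
        for j in range(i):
            if bin(i^j).count("1")==1: cv2.line(cs,h[i].tolist(),h[j].tolist(),(255,0,0),1)
cv2.imwrite("pics/c7.png",cs[...,::-1])
E
```

```text
time_s: 12.52
tool_pos: [0.4643, -0.2906, 0.0553]
ee_rot: [2.728, 1.556, 0.001]
wrist_force: [-0.1, 0.1, 0.1]
grip_width: 0.05
time_s: 13.28
tool_pos: [0.464, -0.2906, 0.0547]
ee_rot: [2.729, 1.557, 0.0]
wrist_force: [0.5, 0.2, -0.9]
grip_width: 0.0302
time_s: 14.65
tool_pos: [0.4836, -0.1324, 0.1748]
ee_rot: [2.381, 2.049, -0.001]
wrist_force: [0.2, -0.3, -0.1]
grip_width: 0.03
[ 0.48362009 -0.13301822  0.17478514] [ 2.38179226e+00  2.04763882e+00 -8.80636981e-04]
```

View pics/c7.png

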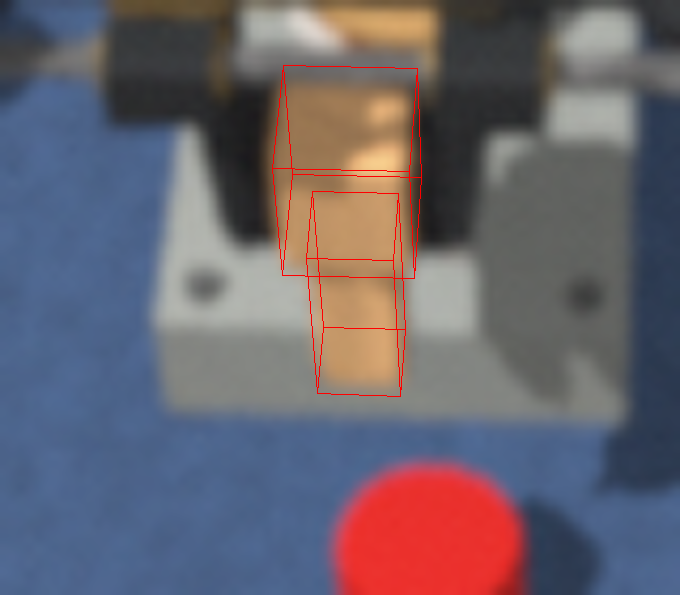

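```bash
python3 -m jog '{"xyz":[[0.008,0.055,0],[0.016,0.109,0],[0.016,0.109,0],[0.016,0.109,-0.03],[0.016,0.109,-0.055],[0.016,0.109,-0.065],[0.016,0.109,-0.065],[0.016,0.109,-0.065]],"roll":[0,0,0,0,0,0,0,0],"hand":[-1,-1,-1,-1,-1,-1,-1,-1]}' 
python3 - <<'E'
from fit import *
p=bot.capture("side"); st=bot.get_state(); tp=st["tool_pos"]; print(tp,st["wrist_force"])
c=p["color"][170:240,225:305].copy()
cs=cv2.resize(c,(680,595),interpolation=cv2.INTER_CUBIC)
cv2.imwrite("pics/c8.png",cs[...,::-1])
E
```

```text
time_s: 15.7
tool_pos: [0.5006, -0.0232, 0.1105]
ee_rot: [2.38, 2.049, 0.002]
wrist_force: [-0.6, -0.1, -0.1]
grip_width: 0.0297
[ 0.5006354  -0.02293042  0.11056456] [-0.21716791 -0.60278485  0.2125513 ]
```

View pics/c8.png

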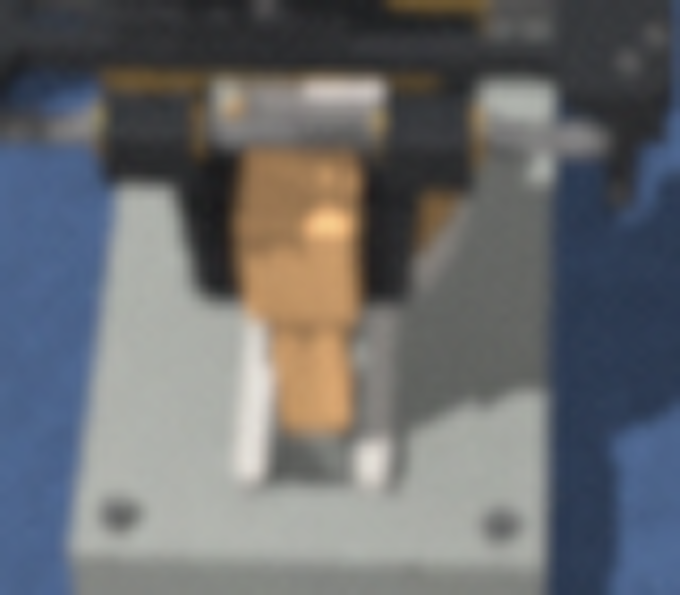

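```bash
python3 -m jog '{"xyz":[[0,0,-0.005],[0,0,-0.01],[0,0,-0.014],[0,0,-0.018],[0,0,-0.022],[0,0,-0.022]],"roll":[0,0,0,0,0,0],"hand":[-1,-1,-1,-1,-1,-1]}'
```

```text
time_s: 16.5
tool_pos: [0.5013, -0.0232, 0.0892]
ee_rot: [2.379, 2.049, 0.003]
wrist_force: [-2.3, -0.8, 18.0]
grip_width: 0.0299
```

```bash
python3 -m jog '{"xyz":[[-0.0005,-0.0005,0.002],[-0.001,-0.001,0.002],[-0.001,-0.001,0],[-0.001,-0.001,-0.003],[-0.001,-0.001,-0.005],[-0.001,-0.001,-0.005]],"roll":[0,0,0,0,0,0],"hand":[-1,-1,-1,-1,-1,-1]}'
```

```text
time_s: 17.25
tool_pos: [0.4998, -0.0237, 0.0826]
ee_rot: [2.379, 2.05, 0.001]
wrist_force: [5.6, -1.4, -3.1]
grip_width: 0.0298
```

```bash
python3 -m jog '{"xyz":[[0.0004,0,-0.004],[0.0004,0,-0.008],[0.0004,0,-0.012],[0.0004,0,-0.015],[0.0004,0,-0.017],[0.0004,0,-0.018],[0.0004,0,-0.018]],"roll":[0,0,0,0,0,0,0],"hand":[-1,-1,-1,-1,-1,-1,-1]}'
```

```text
time_s: 18.12
tool_pos: [0.5, -0.0237, 0.0659]
ee_rot: [2.38, 2.05, 0.002]
wrist_force: [-0.5, -1.7, 20.6]
grip_width: 0.0296
```

```bash
python3 -m jog '{"xyz":[[0,0,-0.001],[0,0,-0.002],[0,0,-0.002]],"roll":[0,0,0],"hand":[-1,-1,-1]}' && python3 -m jog '{"xyz":[[0,0,0.001],[0,0,0.002],[0,0,0.002],[0,0,0.002],[0,0,0.002],[0,0,0.05],[0,0,0.09],[0.006,0.042,0.09],[0.012,0.084,0.09],[0.012,0.084,0.09],[0.012,0.084,0.09]],"roll":[0,0,0,0,0,0,0,0,0,0,0],"hand":[-0.2,0,0.4,0.4,0.4,0.4,0.4,0.4,0.4,0.4,0.4]}' 
python3 - <<'E'
from fit import *
p=bot.capture("side"); st=bot.get_state(); tp=st["tool_pos"]; print(tp,st["wrist_force"])
c=p["color"][150:240,210:320].copy(); cs=cv2.resize(c,(726,594),interpolation=cv2.INTER_CUBIC)
q=-.148; Z=.012
for P,w in ((PL[0],0),(PL[1],1),(CA[0],2)):
    o=(.512,.0603) if w==2 else (.4998,-.0238)
    h=np.array([(proj(p,X)-[210,150]+.5)*6.6 for X in pose([P],[*o,q],.066 if w==2 else .012)[0]]).astype(int)
    if w==2: cv2.polylines(cs,[cv2.convexHull(h)],True,(0,255,0),1)
    else:
      for i in range(8):
        for j in range(i):
            if bin(i^j).count("1")==1: cv2.line(cs,h[i].tolist(),h[j].tolist(),(255,0,0),1)
cv2.imwrite("pics/c9.png",cs[...,::-1])
E
```

```text
time_s: 18.5
tool_pos: [0.5007, -0.0237, 0.0657]
ee_rot: [2.38, 2.05, 0.005]
wrist_force: [-4.1, 0.3, 43.9]
grip_width: 0.0296
time_s: 19.88
tool_pos: [0.511, 0.0597, 0.1526]
ee_rot: [2.38, 2.051, -0.001]
wrist_force: [-0.4, -0.2, -0.4]
grip_width: 0.0616
[0.51103329 0.05916531 0.15261278] [ 0.53464557 -0.2067786   1.00116917]
```

View pics/c9.png

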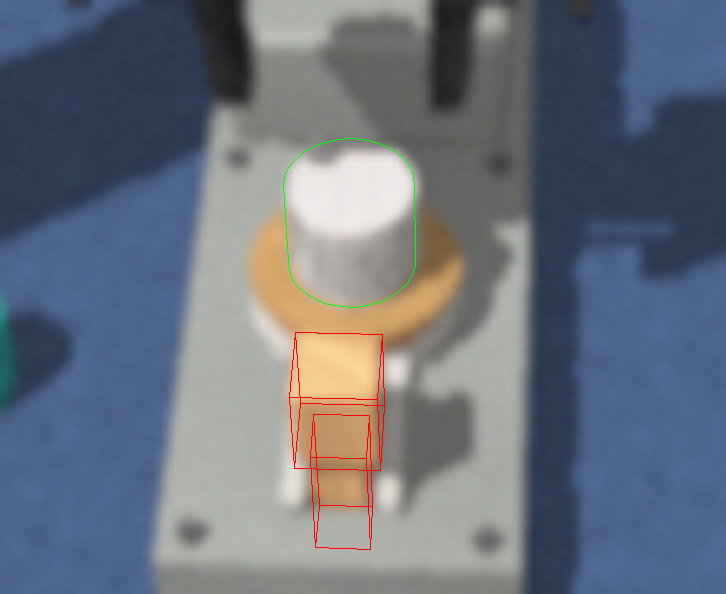

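```bash
python3 -m jog '{"xyz":[[0.0005,0,-0.03],[0.0005,0,-0.06],[0.0005,0,-0.076],[0.0005,0,-0.08],[0.0005,0,-0.08],[0.0005,0,-0.08],[0.0005,0,-0.08],[0.0005,0,-0.08],[0.0005,0,-0.08],[0.0005,0,-0.08]],"roll":[0,0,0,0,0,0,0,0,0,0],"hand":[0.4,0.4,0.4,0.4,0.2,0.1,0,-1,-1,-1]}' 40
python3 -c "
from cell import bot
s=bot.get_state();print(s['ft_torque'],s['wrist_force'])"
python3 -m jog '{"xyz":[[0,0,0],[0,0,0],[0,0,0],[0,0,0],[0,0,0],[0,0,0]],"roll":[0.04,0.08,0.12,0.16,0.2,0.2],"hand":[-1,-1,-1,-1,-1,-1]}'
python3 -c "
from cell import bot
s=bot.get_state();print(s['ft_torque'],s['wrist_force'],s['joints'])"
```

```text
time_s: 21.18
tool_pos: [0.5127, 0.0605, 0.0735]
ee_rot: [2.379, 2.05, 0.002]
wrist_force: [0.1, -0.2, 7.1]
grip_width: 0.0465
[-0.18183947  0.14057181 -0.00964233] [ 0.09335536 -0.24731699  7.05902587]
time_s: 21.92
tool_pos: [0.5126, 0.0608, 0.0735]
ee_rot: [2.162, 2.279, 0.003]
wrist_force: [0.3, 0.4, 6.4]
grip_width: 0.0464
[ 0.00229111  0.18032806 -0.00629015] [0.34200433 0.3517491  6.39952792] [-0.50134743  0.59551203  0.38064827  2.01602263 -0.38107612  0.59651956
  0.19079612]
```

```bash
python3 -m jog '{"xyz":[[0,0,0],[0,0,0],[0,0,0],[0,0,0],[0,0,0],[0,0,0],[0,0,0],[0,0,0],[0,0,0]],"roll":[0.12,0.24,0.36,0.48,0.6,0.72,0.84,0.95,0.95],"hand":[-1,-1,-1,-1,-1,-1,-1,-1,-1]}'
python3 -c "
from cell import bot
s=bot.get_state();print(s['ft_torque'],s['wrist_force'],s['joints'])"
python3 -m jog '{"xyz":[[0,0,0],[0,0,0],[0,0,0],[0,0,0],[0,0,0]],"roll":[0.05,0.1,0.15,0.19,0.19],"hand":[-1,-1,-1,-1,-1]}'
python3 - <<'E'
from fit import *
s=bot.get_state();print(s['ft_torque'],s['wrist_force'],s['joints'])
p=bot.capture("side"); c=p["color"][150:240,210:320].copy(); cs=cv2.resize(c,(726,594),interpolation=cv2.INTER_CUBIC)
cv2.imwrite("pics/c10.png",cs[...,::-1])
E
```

```text
time_s: 23.05
tool_pos: [0.5125, 0.0607, 0.0735]
ee_rot: [0.879, 3.015, 0.002]
wrist_force: [-0.2, 0.1, 6.3]
grip_width: 0.0465
[-0.00883076  0.10085069  0.01688384] [-0.1545697   0.06244817  6.26936206] [-0.30772465  0.56708159  0.13049294  2.00490955 -0.12938264  0.57584199
  0.91437995]
time_s: 23.68
tool_pos: [0.5137, 0.0605, 0.0735]
ee_rot: [0.592, 3.082, 0.002]
wrist_force: [4.9, -0.4, 5.4]
grip_width: 0.0463
[-0.12060576 -0.95905037 -0.2739049 ] [ 4.93538883 -0.3530049   5.40633101] [-0.26885406  0.56532437  0.08170099  2.0015889  -0.08023035  0.57398872
  1.05857527]
```

View pics/c10.png

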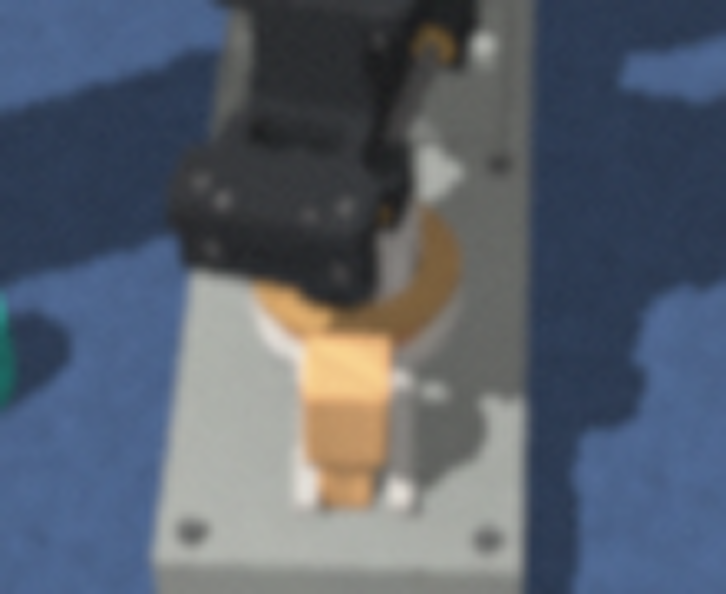

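```bash
python3 -m jog '{"xyz":[[0,0,0],[0,0,0],[0,0,0],[0,0,0.002],[0,0,0.005],[0,0,0.008],[0,0,0.008]],"roll":[-0.03,-0.06,-0.08,-0.08,-0.08,-0.08,-0.08],"hand":[-1,-1,-1,-1,-1,-1,-1]}'
python3 -c "
from cell import bot
s=bot.get_state();print(s['ft_torque'],s['wrist_force'])"
```

```text
time_s: 24.6
tool_pos: [0.5112, 0.0602, 0.0806]
ee_rot: [-0.714, -3.058, 0.001]
wrist_force: [0.7, -1.2, 2.8]
grip_width: 0.0467
[-0.27205743 -0.31132246  0.01041579] [ 0.67499713 -1.20764804  2.78882203]
```

```bash
python3 -m jog '{"xyz":[[0,0,0.003],[0,0,0.006],[0,0,0.01],[0,0,0.015],[0,0,0.02],[0,0,0.026],[0,0,0.03],[0,0,0.03]],"roll":[0,0,0,0,0,0,0,0],"hand":[-1,-1,-1,-1,-1,-1,-1,-1]}'
python3 - <<'E'
from fit import *
s=bot.get_state();print(s['ft_torque'],s['wrist_force'])
p=bot.capture("side"); c=p["color"][130:240,200:330].copy(); cs=cv2.resize(c,(702,594),interpolation=cv2.INTER_CUBIC)
cv2.imwrite("pics/c11.png",cs[...,::-1])
E
```

```text
time_s: 25.6
tool_pos: [0.512, 0.0605, 0.1111]
ee_rot: [0.714, 3.059, 0.0]
wrist_force: [0.0, 0.1, -1.4]
grip_width: 0.0466
[-0.02847186 -0.01164057 -0.05439669] [ 0.0126704   0.06940245 -1.42838606]
```

```bash
python3 -m jog '{"xyz":[[0,0,0.03],[0,0,0.06],[0,0,0.085],[0,0,0.1],[0,0,0.1],[0,0,0.1],[0,0,0.1],[0,0,0.1]],"roll":[0,0,0,0,0,0,0,0],"hand":[-1,-1,-1,-1,-1,-1,-1,-1]}'
python3 - <<'E'
from fit import *
s=bot.get_state();print(s['ft_torque'],s['wrist_force'],s['tool_pos'],abs(s['joint_vel']).max())
p=bot.capture("side");t=bot.capture("top")
for n in("cap","plug","dowel","bobbin","can","cone","candle","marker"): print(n,[[(np.round(np.array(r["xy"])*[560,420]).tolist(),round(r["conf"],2)) for r in bot.look_for(q,n)] for q in (p,t)])
print("expect cap",proj(p,[.512,.0605,.066+.137+.02]),"plug",proj(p,[.5,-.0237,.08]))
m=mask(p,"plug",proj(p,[.5,-.0237,.08])); print(fit([p],[m],PL,[.5,-.0237,-.148],.012,False),fit([p],[m],PL,[.5,-.0237,-.148],.02,False))
c=p["color"]; seat=proj(p,[.512,.0605,.07]).astype(int); print("seat",c[seat[1],seat[0]-14:seat[0]+15:3].tolist())
u=proj(p,[.512,.0605,.21]).astype(int); print("cap col",c[u[1]-8:u[1]+14:3,u[0]].tolist())
E
```

```text
time_s: 26.65
tool_pos: [0.5115, 0.0604, 0.2101]
ee_rot: [-0.714, -3.058, 0.001]
wrist_force: [0.2, -0.3, -0.1]
grip_width: 0.0466
[0.01379904 0.00857775 0.03809399] [ 0.24595484 -0.25858468 -0.08954282] [0.51148439 0.06042444 0.21007923] 0.005231116429039581
cap [[([265.0, 140.0], 0.75), ([202.0, 204.0], 0.73), ([266.0, 265.0], 0.64), ([282.0, 191.0], 0.44)], [([317.0, 227.0], 0.88), ([111.0, 159.0], 0.6)]]
plug [[([242.0, 374.0], 0.95), ([262.0, 211.0], 0.8)], [([419.0, 249.0], 0.76), ([277.0, 223.0], 0.52)]]
dowel [[([332.0, 312.0], 0.69)], [([382.0, 176.0], 0.71), ([323.0, 139.0], 0.47)]]
bobbin [[([291.0, 389.0], 0.91), ([265.0, 141.0], 0.62)], [([427.0, 216.0], 0.53), ([321.0, 139.0], 0.43)]]
can [[([278.0, 186.0], 0.72), ([359.0, 248.0], 0.64)], [([324.0, 139.0], 0.77), ([151.0, 209.0], 0.45)]]
cone [[([341.0, 207.0], 0.7)], [([256.0, 140.0], 0.62), ([150.0, 208.0], 0.3), ([111.0, 159.0], 0.2)]]
candle [[([261.0, 212.0], 0.21)], [([112.0, 162.0], 0.65)]]
marker [[([205.0, 329.0], 0.88), ([330.0, 314.0], 0.25)], [([367.0, 282.0], 0.95)]]
expect cap [260.80704211 138.93280074] plug [260.87457803 211.14403596]
plug 0.74 [259.616 213.402] 301
(array([ 0.50067871, -0.02443975, -0.148     ]), np.float64(0.2612626552581787)) (array([ 0.50003906, -0.03168828, -0.148     ]), np.float64(0.27661192417144775))
seat [[202, 173, 138], [217, 169, 109], [214, 167, 107], [186, 171, 154], [145, 141, 135], [180, 176, 171], [204, 199, 193], [143, 138, 132], [117, 90, 58], [178, 138, 89]]
cap col [[43, 39, 36], [47, 46, 49], [47, 47, 47], [47, 47, 49], [73, 71, 70], [79, 77, 75], [118, 118, 115], [176, 179, 173]]
```

```bash
python3 -c "
from cell import bot
s=bot.get_state();print(s['time_s'],s['grip_width'],s['wrist_force']);print(bot.job_done())"
```

```text
27.6 0.04645102162131726 [ 0.62587495  0.66062329 -1.35144901]
the job is handed in; nothing more can be done
None
```

The plug is fully home in the socket and released. The cap is off and still in the gripper, about 13.5 cm above its seat. I handed the job in at 27.6 s.

**Plug:** The first grasp left it tilted in the jaws, so I set it back down where it had stood and gripped it again, centred. It then went in with a 1 mm correction. It was bottomed out: pressing harder, up to 44 N, took it no lower. After I released it, the picture matched a plug fully home between the tines.

**Cap:** I tried counter-clockwise first, and it turned freely by about 75° to the stop, so I never needed the other direction. I eased it back about 5° and it lifted without resistance.

**Last checks:**
- The jaws stayed at 46.5 mm on the cap. The wrist load was about −1.4 N, roughly the cap's weight, though one reading in between showed about −0.1 N.
- The networks found the cap at its raised position and the plug in the socket.
- The other objects were within a few pixels of where they started. The largest shifts were about 5 pixels, for the cone and the blue plug in the side view. The other camera showed neither moved by more than about 2 pixels.
- The side camera did not find the candle properly, but the top camera put it close to its first position.
- I had used all 12 picture views, so I checked the final state by numbers only, not by eye.

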